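# Set up the still life on the board

## Robot

A 7-joint arm with a two-finger parallel gripper is mounted at the origin on the work surface. World frame = base frame: x ahead of the robot, y to its left, z up, the work surface at z = 0. Lengths are in m, angles in rad, forces in N, time in s.
With the tool pointing down it reaches from about 0.425 to 0.95 m from the base axis. Payload 4.7 kg.
Tool frame: the origin (TCP) lies at the very end of the fingers, on their centre line; the grasp point (between the pads) lies 19 mm behind it; y points along the fingers, z is the direction in which the jaws open and shut, and the axes are right-handed (so a half turn about y gives the same grasp; the last joint's range is limited). The gripper opens to 87 mm and grips with 3 to 60 N. Pads are 19 mm wide; open, the fingers measure 117 mm over their backs; the gripper's body (75 mm by 190 mm) begins 51 mm behind the grasp point.
Start: joints at [-1.268, 0.469, -0.049, 1.532, 0.024, 1.141, -0.082], TCP at [0.22, 0.638, 0.223] pointing down, gripper open.
Joint ranges: [-2.59, 2.59], [-0.33, 1.99], [-1.39, 1.29], [0.1, 2.45], [-1.04, 4.18], [0.21, 1.99], [-2.66, 2.66]. Speed limits (rad/s): [2.57, 2.57, 3.14, 3.14, 3.14, 3.14, 3.14].

## Interface

Orientations are given as a unit quaternion [x, y, z, w].
In Python, from workcell import * gives the robot as it stands.
- The arm moves only by the shell command python3 -m jog 'ROWS' [FORCE]. ROWS is JSON, a list of rows, each a list of 7 numbers: the shift along the tool's x, y, z in mm, then the turn, a rotation vector about the tool's x, y, z in rad, then the gripper command: -1 is fully open, 1 is shut, values between are in proportion. In form: [[dx, dy, dz, rx, ry, rz, grip], ...]. A call has 1 to 8 rows; each row is the pose to reach, as a shift and turn from the pose measured when the call began, along the tool's axes at that moment; what a row does not reach only later rows make up. A row lasts 1/12 s, in which the tool goes at most 41.7 mm and 7.16 degrees, less where a joint would pass 70% of its speed; a pose out of reach is approached as far as the arm can. A call with a gripper value outside its range is refused whole. The fingers move at their own pace and stop on an object; FORCE is the grip in N (left out, the last holds). Time passes only in rows, so rows that repeat a pose let the fingers close. It gives the time, the measured TCP pose, the force and the opening at its end, in the units of the state.
- get_state(): the state, without advancing time (a new reading comes with each control period).
- camera(name): name is "scene" or "top"; returns the picture (400x640x3 uint8, red, green, blue); there is no depth.
- camera_info(name): a dict with "K" (3x3 intrinsics, pixels), "k1" (the pictures are not rectified: a ray, as slopes to the right and down, at radius r is drawn at 1 + k1 r^2 times it, then the intrinsics apply), "rvec" (rotation vector, rad) and "tvec" (3), from world to camera coordinates, as OpenCV has them. Camera axes: x right, y down, z forward; pixel columns grow to the right and rows downward; lengths in m; the calibration is good to about 2 mm. A picture is of the moment at which its call begins. camera_info takes no time and is no camera call.
- close_job(): hands the job in, once; it reports no verdict.
The state is a dict: "t": time; "joint_pos": joint angles; "qd": joint speeds; "effort": joint torques, N m; "eef_pos": TCP position; "tool_rot": TCP orientation; "contact_force": force on the tool from outside, world axes, zero at the start; "moment": the same for the moment, N m; "finger_gap": opening from 0.0 (shut) to 1.0 (fully open).
Only numpy, scipy, OpenCV 4.12 (cv2) and the standard library are available. Lean on these libraries where they do the work, as an engineer would, in place of code of your own. Each camera call takes 0.05 s, during which the arm holds its last target. There are 200 camera calls.

## Task

Set up the still life on the grey board for the painting class: the pear upright on the middle of the two stacked sketchbooks, the red apple upright on the middle of the white plate, the blue cup upright on the board halfway between the books and the plate, in line with them, and the green bottle upright on the board directly behind the cup (on the side of the board's far long edge), one or two fingers' width from it. Nothing may be knocked over, and the brush pot, the orange paint jar and the tape roll stay where they are.

Things in the scene. Friction and masses are not known exactly. Their poses are not given: they have to be found in the camera images.
- board: The still-life board: flat grey painted panel, 250 mm (x) by 410 mm (y), 12 mm thick, lying fixed on the table, turned by up to about 12 degrees. Origin at the centre of its underside, z up; its top is at z = 0.012. Its own +x points away from the robot, to its far long edge (this is 'behind'), +y to its left along the long edge.
- books: Two closed hard-cover sketchbooks, dark red on top of black, lying fixed on the left or the right half of the board. Together 44 mm high, 148 mm (x) by 105 mm (y); the lower one is turned a little and sticks out up to 4 mm more. Origin at the middle of the underside (on the board's top); axes parallel to the board's. The flat top is 44 mm above the origin.
- plate: White round ceramic plate, 140 mm in diameter, fixed on the other half of the board, its centre as far from the board's far edge as that of the books. Flat inner floor 5 mm above its origin and about 84 mm across, rim rising to 12 mm. Origin at the centre of the underside (on the board's top); axes parallel to the board's.
- pear_center (a point): Centre, half-way up, of the yellow pear (rigid studio fruit, about 160 g), loose, standing on the table beside the board. Body 80 mm high, round, 60 mm across from 24 to 42 mm above its flat foot and narrowing above, foot 34 mm across; a thin stem stands 10 mm above. z of the frame is the pear's upright axis. The point is 40 mm above the foot.
- apple_center (a point): Centre, half-way up, of the red apple (rigid studio fruit, about 150 g), loose, standing on the table beside the board. 64 mm across from 22 to 37 mm above its flat foot, 57 mm high, foot 36 mm across; a thin stem 8 mm above. z of the frame is its upright axis. The point is 28.5 mm above the foot.
- cup_center (a point): Centre, half-way up, of the blue ceramic cup without a handle (about 160 g), loose, standing mouth up on the table beside the board. 56 mm outside diameter, straight sides from 10 mm up, 60 mm high, wall 4 mm. z of the frame is its upright axis. The point is 30 mm above its foot.
- bottle_center (a point): Centre, half-way up, of the squat green bottle with a cork (about 220 g), loose, standing on the table beside the board. 104 mm high over all; straight body 56 mm in diameter up to 72 mm above its foot, then a shoulder and a neck 30 mm across at its lip. z of the frame is its upright axis. The point is 52 mm above its foot.
- brush_pot: Bystander: aluminium pot, 84 mm in diameter and 105 mm high, with paint brushes standing up to about 220 mm; loose, on the table beyond the board. Origin at the centre of its underside.
- paint_jar: Bystander: orange paint jar with a white lid and a paper band, 70 mm in diameter, 78 mm high; loose, on the table beyond the board. Origin at the centre of its underside.
- tape: Bystander: cream roll of masking tape, 100 mm outside diameter, 25 mm high, lying flat; loose, on the table beyond the board. Origin at the centre of its underside.
Things that resemble listed ones, but are neither listed nor needed, are in the scene too. Several things look just like the part that bears bottle_center: the one meant starts farthest from the robot's base.

How it is judged:
At the end, for the whole second after the job is handed in: Pear on the books and apple on the plate, within 15 mm of the middle. Cup between books and plate, 15 mm off their line at most, 8 mm clear of both. Bottle behind the cup, gap 4 to 45 mm, sideways within about 15 mm of it. All upright within 7 degrees, released and at rest on their supports (horizontal distance between pear_center and books below 0.015 m and z of pear_center in the frame of books between 0.078 and 0.09 m and horizontal distance between apple_center and plate below 0.015 m and z of apple_center in the frame of plate between 0.028 and 0.04 m and z of cup_center in the frame of board between 0.037 and 0.047 m and x of cup_center in the frame of books between -0.015 and 0.015 m and horizontal distance between cup_center and plate between 0.106 and 0.16 m and horizontal distance between cup_center and books between 0.0885 and 0.16 m and z of bottle_center in the frame of board between 0.059 and 0.069 m and horizontal distance between bottle_center and cup_center between 0.06 and 0.101 m and x of bottle_center in the frame of books above 0.03 m and ((y of cup_center in the frame of board between -0.0451 and -0.0349 m and y of bottle_center in the frame of board between -0.06 and -0.02 m) or (y of cup_center in the frame of board between -0.0351 and -0.0249 m and y of bottle_center in the frame of board between -0.05 and -0.01 m) or (y of cup_center in the frame of board between -0.0251 and -0.0149 m and y of bottle_center in the frame of board between -0.04 and 0 m) or (y of cup_center in the frame of board between -0.0151 and -0.0049 m and y of bottle_center in the frame of board between -0.03 and 0.01 m) or (y of cup_center in the frame of board between -0.0051 and 0.0051 m and y of bottle_center in the frame of board between -0.02 and 0.02 m) or (y of cup_center in the frame of board between 0.0049 and 0.0151 m and y of bottle_center in the frame of board between -0.01 and 0.03 m) or (y of cup_center in the frame of board between 0.0149 and 0.0251 m and y of bottle_center in the frame of board between 0 and 0.04 m) or (y of cup_center in the frame of board between 0.0249 and 0.0351 m and y of bottle_center in the frame of board between 0.01 and 0.05 m) or (y of cup_center in the frame of board between 0.0349 and 0.0451 m and y of bottle_center in the frame of board between 0.02 and 0.06 m)) and angle between each of pear_center, apple_center, cup_center, bottle_center's own z axis and vertical below 0.12 rad and linear speed of each of pear, apple, cup, bottle below 0.01 m/s); the robot touches nothing.
It fails at once if the brush pot, paint jar or tape roll is disturbed (moved more than 20 mm) (distance of any of brush_pot, paint_jar, tape from where it was at the start of the episode above 0.02 m).
It fails at once if the pear, apple, cup, bottle or brush pot is knocked over (angle between any of pear_center, apple_center, cup_center, bottle_center, brush_pot's own z axis and vertical above 0.8 rad).
It also fails if it takes over 109 s, if anything falls off the work surface, if the arm or the gripper's body presses on something with over 40 N, if the wrist force passes 120 N, or if a joint passes its speed limit or range.

## Working session

There is one attempt and no reset: what is moved stays moved. The work goes in short steps, Python scripts to look and compute and a shell command to move; the robot and the scene stay as the last step left them, time stands still between calls to the robot, and variables do not carry over. Pictures are saved under pics/ and viewed, about 12 in all and at most 16, crops included, and the job is handed in when it is done.

```bash
mkdir -p pics; cat > h.py <<'E'
from workcell import *
import numpy as np, cv2
from scipy.spatial.transform import Rotation as R
def snap(n,f):
    im=camera(n); cv2.imwrite('pics/'+f,im[:,:,::-1]); return im
def ray(n,u,v):
    c=camera_info(n);K=np.array(c['K']);k=c['k1']
    d=np.array([(u-K[0,2])/K[0,0],(v-K[1,2])/K[1,1]]);s=d.copy()
    for _ in range(30): s=d/(1+k*(s@s))
    M=R.from_rotvec(np.ravel(c['rvec'])).as_matrix();t=np.ravel(c['tvec'])
    return -M.T@t, M.T@np.array([s[0],s[1],1])
def at(n,u,v,z):
    o,d=ray(n,u,v); return o+d*(z-o[2])/d[2]
def pix(n,p):
    c=camera_info(n);K=np.array(c['K']);k=c['k1']
    M=R.from_rotvec(np.ravel(c['rvec'])).as_matrix();q=M@np.array(p)+np.ravel(c['tvec'])
    s=q[:2]/q[2];s=s*(1+k*(s@s));return K[0,0]*s[0]+K[0,2],K[1,1]*s[1]+K[1,2]
def go(x,y,z):
    "shift in tool mm to world point for TCP"
    s=get_state();r=R.from_quat(s['tool_rot'])
    return (r.inv().apply(np.array([x,y,z])-s['eef_pos'])*1000).round(1)
E
python3 - <<'E'
from h import *
snap('top','t1.png');snap('scene','s1.png')
for n in('top','scene'):
    c=camera_info(n);print(n,c['K'],c['k1'],ray(n,320,200))
s=get_state();print(s);print(R.from_quat(s['tool_rot']).as_matrix().round(3))
E
```

```text
top [[381.90156264   0.         318.55125797]
 [  0.         381.90156264 197.71620631]
 [  0.           0.           1.        ]] -0.09417143865324967 (array([ 0.40522711, -0.03474923,  1.19105124]), array([ 1.24064618e-01,  6.34725066e-04, -9.92299209e-01]))
scene [[517.80521579   0.         311.05236036]
 [  0.         517.80521579 194.29183315]
 [  0.           0.           1.        ]] -0.11233905675074916 (array([1.27852076, 0.07550939, 1.33584838]), array([-0.49698243, -0.06536171, -0.86553825]))
{'t': 0.1, 'joint_pos': array([-1.26789202,  0.46939532, -0.04861355,  1.53354621,  0.02408924,
        1.14101888, -0.08231143]), 'qd': array([-0.00184965, -0.00130224, -0.00207514, -0.00338164,  0.00139367,
       -0.00067662, -0.00197758]), 'effort': array([ 9.19282938e-04, -5.09170246e+01, -8.09344556e-02, -2.36830294e+01,
       -6.13966724e-02,  3.44586396e-02,  7.36373045e-05]), 'eef_pos': array([0.21968075, 0.63768771, 0.22159312]), 'tool_rot': array([ 0.69802346, -0.1168518 ,  0.11667413, -0.69677547]), 'contact_force': array([ 1.17601798, -0.10126211, -0.42459236]), 'moment': array([0.0343995 , 0.01290963, 0.0429227 ]), 'finger_gap': 1.0022595473946514}
[[ 0.945 -0.001  0.326]
 [-0.326 -0.002  0.945]
 [ 0.    -1.    -0.002]]
```

View pics/t1.png

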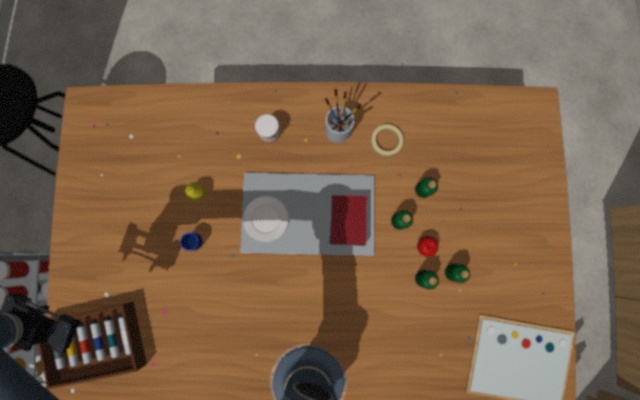

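View pics/s1.png

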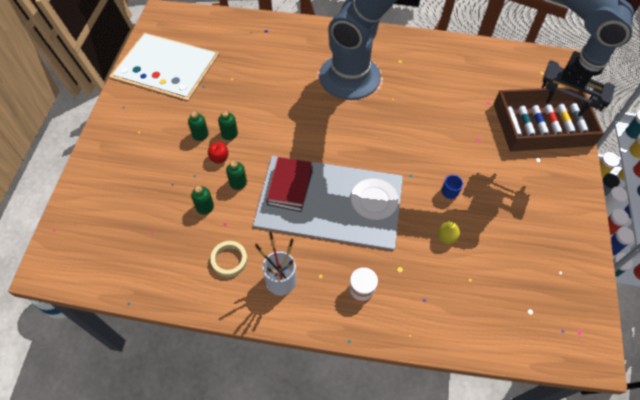

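Top view: plate at about (266,219), books (349,220), pear (194,191), cup (191,241) and apple (428,246). There are four green bottles, at (427,187), (402,220), (428,280) and (458,273). The one at (427,187) should be farthest from the base; I'll check that in enlarged crops.

```bash
python3 - <<'E'
from h import *
a=cv2.imread('pics/t1.png');b=cv2.imread('pics/s1.png')
z=lambda i,x,y,w,h,f:cv2.resize(i[y:y+h,x:x+w],None,fx=f,fy=f,interpolation=cv2.INTER_CUBIC)
cv2.imwrite('pics/c1.png',z(a,380,165,100,75*2-20,4.5)); 
cv2.imwrite('pics/c2.png',z(a,230,160,160,110,5))
cv2.imwrite('pics/c3.png',z(a,170,170,50,90,6))
# stack c1 (450x585) and c3 (300x540)
c1=cv2.imread('pics/c1.png');c3=cv2.imread('pics/c3.png')
o=np.zeros((585,760,3),np.uint8);o[:,:450]=c1;o[:540,455:755]=c3;cv2.imwrite('pics/c13.png',o)
cv2.imwrite('pics/c4.png',z(b,170,100,300,200,2.6))
for p in[(427,187),(402,220),(428,280),(458,273)]:
    q=at('top',*p,0.06);print(p,q.round(3),np.hypot(*q[:2]))
E
```

```text
(427, 187) [ 0.587 -0.357  0.06 ] 0.6869477791242049
(402, 220) [ 0.487 -0.278  0.06 ] 0.5611020436924304
(428, 280) [ 0.311 -0.352  0.06 ] 0.46935895855427534
(458, 273) [ 0.33  -0.443  0.06 ] 0.5521311350867963
```

View pics/c13.png

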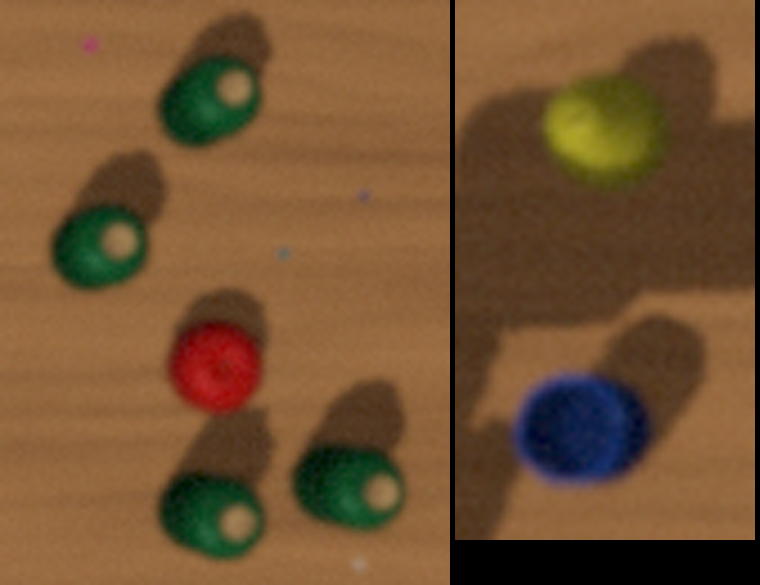

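View pics/c2.png

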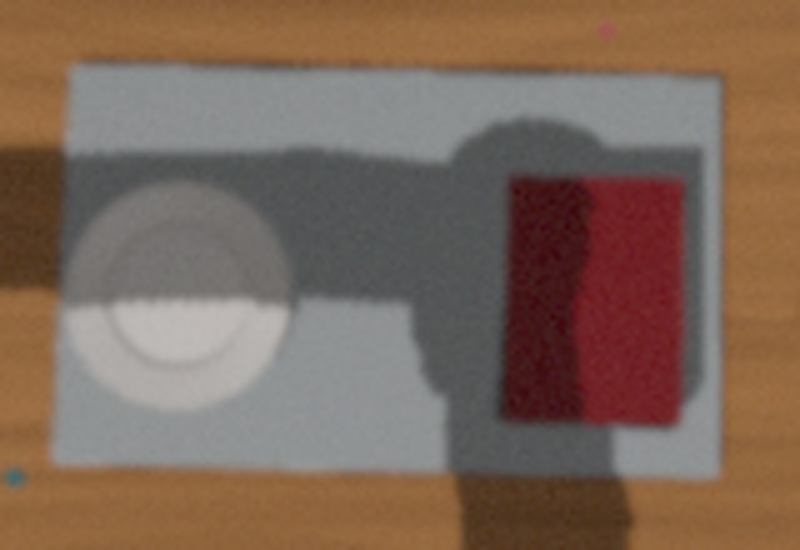

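The crop confirms the bottle: the top one (cork at about (432,185)), 0.687 m away against 0.56 m or less for the others. Next I'll fit the shapes by silhouette in both cameras, and take the board, plate and books from corner pixels.

```bash
cat > fit.py <<'E'
from h import *
from scipy.optimize import least_squares
PR={'pear':[(17,0),(30,24),(30,42),(14,72),(5,80)],'apple':[(18,0),(32,22),(32,37),(18,57)],
'cup':[(22,0),(28,10),(28,60)],'bottle':[(26,0),(28,4),(28,72),(15,86),(15,104)]}
HS={'pear':((22,100,50),(33,255,255)),'apple':((0,190,60),(8,255,255)),'cup':((108,120,40),(125,255,255)),'bottle':((55,90,20),(85,255,255))}
def mask(n,ob,x,y,z,im):
    u,v=map(int,pix(n,(x,y,z+.04)));h=cv2.cvtColor(im,cv2.COLOR_RGB2HSV)
    m=cv2.inRange(h,*map(np.array,HS[ob]))
    if ob=='apple': m|=cv2.inRange(h,np.array((172,190,60)),np.array((180,255,255)))
    if ob=='bottle': m=cv2.morphologyEx(m,cv2.MORPH_CLOSE,np.ones((7,7)))
    k,l,st,ce=cv2.connectedComponentsWithStats(m)
    j=min((i for i in range(1,k) if st[i,4]>60),key=lambda i:np.hypot(*(ce[i]-(u,v))))
    return ce[j],st[j,4]
def hull(n,ob,x,y,z):
    a=np.linspace(0,2*np.pi,36)
    P=[pix(n,(x+r/1e3*np.cos(t),y+r/1e3*np.sin(t),z+h/1e3)) for r,h in PR[ob] for t in a]
    m=cv2.moments(cv2.convexHull(np.array(P,np.float32)))
    return np.array([m['m10'],m['m01']])/m['m00'],m['m00']
def fit(ob,x,y,z=0,ims=None):
    ims=ims or {n:camera(n) for n in('top','scene')}
    M={n:mask(n,ob,x,y,z,ims[n]) for n in ims}
    f=lambda p:np.ravel([hull(n,ob,*p,z)[0]-M[n][0] for n in ims])
    s=least_squares(f,(x,y));
    print(ob,s.x.round(4),'res px',s.fun.round(1),[(n,M[n][0].round(),M[n][1],round(hull(n,ob,*s.x,z)[1])) for n in ims]);return s.x
E
python3 - <<'E'
from fit import *
ims={'top':cv2.imread('pics/t1.png')[:,:,::-1].copy(),'scene':cv2.imread('pics/s1.png')[:,:,::-1].copy()}
c=lambda u,v,z:at('top',(u+.5)/5-.5+230,(v+.5)/5-.5+160,z)[:2]
B=[c(*p,.012) for p in[(70,64),(722,76),(721,478),(52,465)]]
bc=np.mean(B,0);print('board',bc.round(4),[round(np.hypot(*(B[i]-B[i-1])),4) for i in range(4)])
e=(B[0]-B[1])+(B[3]-B[2]);f=(B[0]-B[3])+(B[1]-B[2]);ay=np.arctan2(-e[0],e[1]);ax=np.arctan2(f[1],f[0]);print('yaw',ay,ax)
K=[c(*p,.056) for p in[(509,177),(685,178),(682,425),(503,420)]];kc=np.mean(K,0);e=(K[0]-K[1])+(K[3]-K[2])
print('books',kc.round(4),[round(np.hypot(*(K[i]-K[i-1])),4) for i in range(4)],np.arctan2(-e[0],e[1]))
pc=c(178.5,295,.022);print('plate',pc.round(4), np.hypot(*(c(65,295,.022)-c(292,295,.022))),np.hypot(*(c(178,180,.022)-c(178,410,.022))))
d=pc-kc;print('line angle',np.arctan2(-d[0],d[1]),np.hypot(*d),'mid',((pc+kc)/2).round(4))
for ob,g in dict(pear=(.58,.36),apple=(.41,-.36),cup=(.42,.37),bottle=(.587,-.35)).items(): fit(ob,*g,0,ims)
E
```

```text
board [0.511 0.004] [np.float64(0.251), np.float64(0.411), np.float64(0.2504), np.float64(0.4111)]
yaw -0.01599550506573618 -0.017114366437659238
books [ 0.4891 -0.1193] [np.float64(0.145), np.float64(0.1057), np.float64(0.1475), np.float64(0.1059)] -0.014793672598409144
plate [0.4933 0.134 ] 0.1401843039761281 0.14173673704380754
line angle -0.01677973002691425 0.25325703795486376 mid [0.4912 0.0074]Traceback (most recent call last):
  File "<stdin>", line 11, in <module>
  File "fit.py", line 23, in fit
    s=least_squares(f,(x,y));
    return func(*args, **kwargs)
    result = trf(vector_fun.fun, vector_fun.jac, x0, f0, J0, lb, ub, ftol, xtol,
                 gtol, max_nfev, x_scale, loss_function, tr_solver,
                 tr_options.copy(), verbose, callback=callback_wrapped)
    return trf_no_bounds(
        fun, jac, x0, f0, J0, ftol, xtol, gtol, max_nfev, x_scale,
        loss_function, tr_solver, tr_options, verbose, callback=callback)
    J = jac(x)
    self._update_jac()
    ~~~~~~~~~~~~~~~~^^
    self.J = self.jac_wrapped(xp_copy(self.x), f0=self.f)
             ~~~~~~
[... 675 characters left out ...]
))
                      ~~~~~~~~^^^^^^^^^^^^^^^^^^^^^^^^^^^^^^
    return np.atleast_1d(self.fun(x))
                         ~~~~~~~~^^^
    return self.f(x, *self.args, **self.kwargs)
           ~~~~~~^^^^^^^^^^^^^^^^^^^^^^^^^^^^^^
  File "fit.py", line 22, in <lambda>
    f=lambda p:np.ravel([hull(n,ob,*p,z)[0]-M[n][0] for n in ims])
                         ~~~~^^^^^^^^^^^
  File "fit.py", line 16, in hull
    P=[pix(n,(x+r/1e3*np.cos(t),y+r/1e3*np.sin(t),z+h/1e3)) for r,h in PR[ob] for t in a]
       ~~~^^^^^^^^^^^^^^^^^^^^^^^^^^^^^^^^^^^^^^^^^^^^^^^^^
  File "h.py", line 15, in pix
    c=camera_info(n);K=np.array(c['K']);k=c['k1']
ValueError: time passes only in moves, steps and waits
```

```bash
sed -i 's/^import numpy/import functools\ncamera_info=functools.lru_cache(camera_info)\nimport numpy/' h.py
sed -i 's/s=least_squares(f,(x,y))/s=least_squares(f,(x,y),diff_step=1e-3)/' fit.py
python3 - <<'E'
from fit import *
ims={'top':cv2.imread('pics/t1.png')[:,:,::-1].copy(),'scene':cv2.imread('pics/s1.png')[:,:,::-1].copy()}
for ob,g in dict(pear=(.58,.36),apple=(.41,-.36),cup=(.42,.37),bottle=(.587,-.35)).items(): fit(ob,*g,0,ims)
E
```

```text
pear [0.5754 0.3528] res px [ 0.4 -0.1  0.3 -0.1] [('top', array([195., 192.]), np.int32(310), 323), ('scene', array([449., 232.]), np.int32(398), 383)]
apple [ 0.4097 -0.3617] res px [0.1 0.1 0.1 0.2] [('top', array([428., 246.]), np.int32(335), 371), ('scene', array([218., 152.]), np.int32(318), 335)]
cup [0.4228 0.3573] res px [0.3 0.1 0.3 0.1] [('top', array([191., 241.]), np.int32(263), 359), ('scene', array([452., 186.]), np.int32(332), 417)]
bottle [ 0.5903 -0.3567] res px [ 0.4 -1.   0.5 -0.9] [('top', array([425., 188.]), np.int32(218), 379), ('scene', array([203., 201.]), np.int32(358), 513)]
```

All fits agree with the sizes given: board 251×411 mm, books 146×106, plate 140–142 and residuals of 1 px or less. I'll place in this order: cup, bottle, pear, apple, with the jaws along the board's y axis.

```bash
python3 - <<'E'
from h import *
print(go(.4228,.3573,.16))
for n,p in dict(pot=(339,135),tape=(388,140),jar=(267,127)).items(): print(n,at('top',*p,.05).round(3))
E
```

```text
[ 283.4   62.  -198.8]
pot [ 0.75  -0.092  0.05 ]
tape [ 0.735 -0.244  0.05 ]
jar [0.776 0.131 0.05 ]
```

```bash
python3 -m jog '[[30,6,-20,0,-0.1,0,-1],[65,14,-45,0,-0.2,0,-1],[100,22,-70,0,-0.316,0,-1],[135,30,-95,0,-0.316,0,-1],[170,38,-120,0,-0.316,0,-1],[205,46,-145,0,-0.316,0,-1],[240,54,-170,0,-0.316,0,-1],[283,62,-199,0,-0.316,0,-1]]' 25
python3 -c "
from h import *
print(go(.4228,.3573,.02),go(.4228,.3573,.15),R.from_quat(get_state()['tool_rot']).as_matrix().round(3))"
```

```text
t: 0.77
eef_pos: [0.4091, 0.3736, 0.1629]
tool_rot: [0.708, -0.006, 0.005, -0.706]
contact_force: [0.6, -0.1, -0.2]
finger_gap: 1.003
[ 14.1 143.  -15.7] [ 14.  13. -16.] [[ 1.    -0.001  0.015]
 [-0.015 -0.002  1.   ]
 [-0.001 -1.    -0.002]]
```

```bash
python3 -m jog '[[14,13,-16,0,0,0,-1],[14,13,-16,0,0,0,-1],[14,40,-16,0,0,0,-1],[14,70,-16,0,0,0,-1],[14,100,-16,0,0,0,-1],[14,125,-16,0,0,0,-1],[14,143,-16,0,0,0,-1],[14,143,-16,0,0,0,-1]]' 25
python3 -m jog '[[0,0,0,0,0,0,0.3],[0,0,0,0,0,0,1],[0,0,0,0,0,0,1],[0,0,0,0,0,0,1],[0,0,0,0,0,0,1],[0,0,0,0,0,0,1],[0,0,0,0,0,0,1],[0,0,0,0,0,0,1]]' 25
python3 -c "
from h import *
s=get_state();print(s['finger_gap']*87, s['eef_pos'],go(.4912,.0045,.16),s['contact_force'])"
```

```text
t: 1.43
eef_pos: [0.4197, 0.3555, 0.0162]
tool_rot: [0.71, -0.008, 0.002, -0.704]
contact_force: [-0.2, -0.6, 0.0]
finger_gap: 0.997
t: 2.1
eef_pos: [0.4202, 0.3564, 0.0172]
tool_rot: [0.709, -0.007, 0.003, -0.705]
contact_force: [-1.2, -0.4, 6.6]
finger_gap: 0.648
56.40683174079817 [0.42023978 0.35636207 0.01720161] [  75.2 -141.1 -351.7] [-1.23883397 -0.44860545  6.60604098]
```

```bash
python3 -m jog '[[0,-10,0,0,0,0,1],[0,-30,0,0,0,0,1],[0,-60,0,0,0,0,1],[0,-90,0,0,0,0,1],[8,-115,-20,0,0,0,1],[16,-130,-50,0,0,0,1],[24,-140,-80,0,0,0,1],[32,-140,-110,0,0,0,1]]'
python3 -m jog '[[6,0,-35,0,0,0,1],[13,0,-70,0,0,0,1],[20,0,-105,0,0,0,1],[27,0,-140,0,0,0,1],[34,0,-170,0,0,0,1],[40,0,-195,0,0,0,1],[44,0,-215,0,0,0,1],[46,0,-225,0,0,0,1]]'
python3 -c "
from h import *
s=get_state();print(s['finger_gap']*87,s['contact_force'],go(.4895,.005,.0297),R.from_quat(s['tool_rot']).as_matrix().round(3))"
```

```text
t: 2.77
eef_pos: [0.4526, 0.246, 0.1604]
tool_rot: [0.708, -0.006, 0.004, -0.706]
contact_force: [1.7, 0.5, -1.4]
finger_gap: 0.643
t: 3.43
eef_pos: [0.4952, 0.0168, 0.1613]
tool_rot: [0.709, -0.007, 0.005, -0.705]
contact_force: [0.2, -0.4, -1.6]
finger_gap: 0.648
56.35964748791921 [ 0.22992472 -0.35865341 -1.55260392] [ -5.1 131.7 -11.3] [[ 1.    -0.003  0.018]
 [-0.018 -0.005  1.   ]
 [-0.003 -1.    -0.005]]
```

```bash
python3 -m jog '[[-5,10,-11,0,0,0,1],[-5,40,-11,0,0,0,1],[-5,70,-11,0,0,0,1],[-5,95,-11,0,0,0,1],[-5,115,-11,0,0,0,1],[-5,124,-11,0,0,0,1],[-5,128,-11,0,0,0,1],[-5,129,-11,0,0,0,1]]'
python3 -c "
from h import *
print(go(.4895,.005,.0297))"
```

```text
t: 4.1
eef_pos: [0.4895, 0.0057, 0.0322]
tool_rot: [0.709, -0.008, 0.005, -0.705]
contact_force: [0.8, -0.4, -1.5]
finger_gap: 0.644
[ 0.   2.5 -0.7]
```

```bash
python3 -m jog '[[0,1,0,0,0,0,1],[0,2,0,0,0,0,1],[0,3,0,0,0,0,1],[0,3,0,0,0,0,1]]'
```

```text
t: 4.43
eef_pos: [0.4899, 0.0058, 0.0298]
tool_rot: [0.709, -0.007, 0.005, -0.705]
contact_force: [-0.1, -0.4, -2.7]
finger_gap: 0.645
```

```bash
python3 -m jog '[[0,1,0,0,0,0,1],[0,1,0,0,0,0,1],[0,1,0,0,0,0,1]]'
python3 -m jog '[[0,0,0,0,0,0,0],[0,0,0,0,0,0,-1],[0,0,0,0,0,0,-1],[0,0,0,0,0,0,-1],[0,0,0,0,0,0,-1]]'
python3 -m jog '[[0,-20,0,0,0,0,-1],[0,-55,0,0,0,0,-1],[0,-90,0,0,0,0,-1],[0,-120,0,0,0,0,-1],[10,-140,-30,0,0,0,-1],[20,-150,-65,0,0,0,-1],[30,-150,-100,0,0,0,-1],[40,-150,-140,0,0,0,-1]]'
python3 - <<'E'
from fit import *
fit('cup',.49,.006,.012)
print(go(.5903,-.3567,.17))
E
```

```text
t: 4.68
eef_pos: [0.4903, 0.0058, 0.0292]
tool_rot: [0.709, -0.007, 0.006, -0.705]
contact_force: [-0.8, -0.9, 1.6]
finger_gap: 0.644
t: 5.1
eef_pos: [0.4905, 0.0058, 0.0293]
tool_rot: [0.709, -0.007, 0.006, -0.705]
contact_force: [-0.0, 0.2, 0.6]
finger_gap: 0.865
t: 5.77
eef_pos: [0.5292, -0.1345, 0.1813]
tool_rot: [0.708, -0.005, 0.006, -0.706]
contact_force: [1.2, 0.2, 0.1]
finger_gap: 0.999
cup [0.4931 0.0049] res px [0.  0.1 0.  0.1] [('top', array([307., 218.]), np.int32(244), 299), ('scene', array([331., 188.]), np.int32(344), 418)]
[  67.8   12.7 -212.5]
```

Cup fits at (0.493, 0.005), within about 2 mm of target. Next, the bottle.

```bash
python3 -m jog '[[12,2,-40,0,0,0,-1],[24,4,-80,0,0,0,-1],[36,6,-120,0,0,0,-1],[48,8,-155,0,0,0,-1],[58,8,-185,0,0,0,-1],[66,8,-205,0,0,0,-1],[68,8,-212,0,0,0,-1],[68,8,-212,0,0,0,-1]]'
python3 - <<'E'
from fit import *
print(go(.5903,-.3567,.04))
im=snap('top','t2.png');i2=snap('scene','s2.png')
z=lambda i,x,y,w,h,f:cv2.resize(i[y:y+h,x:x+w,::-1],None,fx=f,fy=f,interpolation=cv2.INTER_CUBIC)
cv2.imwrite('pics/c5.png',np.hstack([z(im,380,150,80,110,4.5),z(i2,170,140,90,110,4.5)]))
E
```

```text
t: 6.53
eef_pos: [0.59, -0.358, 0.1739]
tool_rot: [0.71, -0.011, 0.011, -0.704]
contact_force: [-0.5, 0.1, 0.0]
finger_gap: 0.999
[  0.3 133.9   2.6]
```

View pics/c5.png

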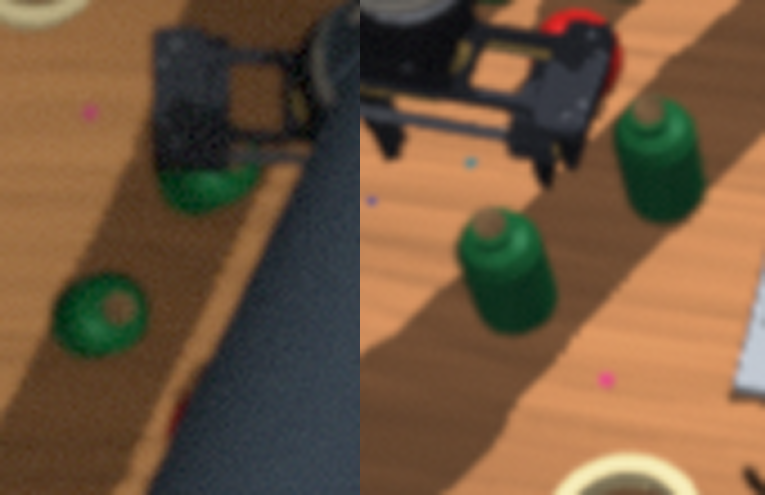

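The crop shows the gripper above the far bottle (scene crop about (505,270)), with the parallax expected for its height. Descending.

```bash
python3 -m jog '[[0,20,2,0,0,0,-1],[0,45,2,0,0,0,-1],[0,70,2,0,0,0,-1],[0,95,2,0,0,0,-1],[0,115,2,0,0,0,-1],[0,128,2,0,0,0,-1],[0,134,2,0,0,0,-1],[0,134,2,0,0,0,-1]]'
python3 -m jog '[[0,0,0,0,0,0,0.3],[0,0,0,0,0,0,1],[0,0,0,0,0,0,1],[0,0,0,0,0,0,1],[0,0,0,0,0,0,1],[0,0,0,0,0,0,1],[0,0,0,0,0,0,1],[0,0,0,0,0,0,1]]' 30
```

```text
t: 7.3
eef_pos: [0.5901, -0.3514, 0.0391]
tool_rot: [0.709, -0.01, 0.008, -0.705]
contact_force: [0.1, 0.1, -0.4]
finger_gap: 1.002
t: 7.97
eef_pos: [0.5906, -0.3528, 0.0402]
tool_rot: [0.71, -0.009, 0.009, -0.704]
contact_force: [-0.2, -2.4, 5.5]
finger_gap: 0.633
```

```bash
python3 -m jog '[[0,-10,0,0,0,0,1],[0,-30,0,0,0,0,1],[0,-60,0,0,0,0,1],[0,-90,0,0,0,0,1],[-2,-115,20,0,0,0,1],[-4,-130,50,0,0,0,1],[-6,-135,80,0,0,0,1],[-8,-135,115,0,0,0,1]]'
python3 -m jog '[[-1,0,35,0,0,0,1],[-2,0,70,0,0,0,1],[-3,0,105,0,0,0,1],[-4,0,140,0,0,0,1],[-5,0,170,0,0,0,1],[-6,0,195,0,0,0,1],[-7,0,215,0,0,0,1],[-8,0,225,0,0,0,1]]'
python3 -c "
from h import *
s=get_state();print(s['contact_force'],go(.571,.004,.054),R.from_quat(s['tool_rot']).as_matrix().round(3))"
```

```text
t: 8.63
eef_pos: [0.5855, -0.2359, 0.1761]
tool_rot: [0.71, -0.009, 0.01, -0.704]
contact_force: [0.4, 0.1, -1.7]
finger_gap: 0.633
t: 9.3
eef_pos: [0.5824, -0.0058, 0.1737]
tool_rot: [0.709, -0.008, 0.007, -0.705]
contact_force: [0.5, 0.7, -2.1]
finger_gap: 0.632
[ 0.46704483  0.7024984  -2.14291497] [-11.5 119.7  10.1] [[ 1.    -0.001  0.023]
 [-0.023 -0.005  1.   ]
 [-0.001 -1.    -0.005]]
```

```bash
python3 -m jog '[[-11,5,10,0,0,0,1],[-11,25,10,0,0,0,1],[-11,55,10,0,0,0,1],[-11,80,10,0,0,0,1],[-11,100,10,0,0,0,1],[-11,113,10,0,0,0,1],[-11,118,10,0,0,0,1],[-11,119,10,0,0,0,1]]'
python3 -m jog '[[0,1,0,0,0,0,1],[0,2,0,0,0,0,1],[0,2,0,0,0,0,1],[0,2,0,0,0,0,1]]'
```

```text
t: 9.97
eef_pos: [0.5702, 0.0034, 0.0534]
tool_rot: [0.709, -0.01, 0.006, -0.705]
contact_force: [-0.3, 1.3, -2.4]
finger_gap: 0.631
t: 10.3
eef_pos: [0.5708, 0.0034, 0.0523]
tool_rot: [0.709, -0.009, 0.007, -0.705]
contact_force: [-0.2, 0.0, -2.7]
finger_gap: 0.634
```

```bash
python3 -m jog '[[0,1,0,0,0,0,1],[0,1.5,0,0,0,0,1],[0,1.5,0,0,0,0,1]]'
python3 -m jog '[[0,0,0,0,0,0,0],[0,0,0,0,0,0,-1],[0,0,0,0,0,0,-1],[0,0,0,0,0,0,-1],[0,0,0,0,0,0,-1]]'
python3 -m jog '[[0,-15,0,0,0,0,-1],[0,-50,0,0,0,0,-1],[0,-85,0,0,0,0,-1],[0,-115,0,0,0,0,-1],[0,-135,30,0,0,0,-1],[0,-145,65,0,0,0,-1],[0,-150,100,0,0,0,-1],[0,-150,140,0,0,0,-1]]'
python3 - <<'E'
from fit import *
fit('bottle',.571,.004,.012)
print(go(.5754,.3528,.15))
E
```

```text
t: 10.55
eef_pos: [0.5708, 0.0034, 0.0522]
tool_rot: [0.709, -0.009, 0.007, -0.705]
contact_force: [-2.2, 0.0, 7.5]
finger_gap: 0.634
t: 10.97
eef_pos: [0.571, 0.0034, 0.0522]
tool_rot: [0.709, -0.009, 0.007, -0.705]
contact_force: [0.8, -0.3, 1.2]
finger_gap: 0.851
t: 11.63
eef_pos: [0.5758, 0.1444, 0.2036]
tool_rot: [0.709, -0.009, 0.01, -0.706]
contact_force: [0.4, 0.6, -0.3]
finger_gap: 0.998
bottle [0.571  0.0029] res px [ 0.1 -1.1  0.3 -1.1] [('top', array([308., 193.]), np.int32(207), 329), ('scene', array([327., 211.]), np.int32(367), 512)]
[ -0.6  51.8 199.3]
```

```bash
python3 -m jog '[[0,10,40,0,0,0,-1],[0,20,80,0,0,0,-1],[0,30,120,0,0,0,-1],[0,40,150,0,0,0,-1],[0,45,180,0,0,0,-1],[-1,50,195,0,0,0,-1],[-1,50,199,0,0,0,-1],[-1,50,199,0,0,0,-1]]'
python3 -c "
from h import *
print(go(.5754,.3528,.023))"
```

```text
t: 12.4
eef_pos: [0.5747, 0.3524, 0.1513]
tool_rot: [0.707, -0.005, 0.003, -0.707]
contact_force: [0.1, -0.7, 0.9]
finger_gap: 0.999
[  1.  128.3   0.5]
```

```bash
python3 -m jog '[[1,15,0,0,0,0,-1],[1,40,0,0,0,0,-1],[1,65,0,0,0,0,-1],[1,90,0,0,0,0,-1],[1,110,0,0,0,0,-1],[1,122,0,0,0,0,-1],[1,128,0,0,0,0,-1],[1,128,0,0,0,0,-1]]'
python3 -m jog '[[0,0,0,0,0,0,0.3],[0,0,0,0,0,0,1],[0,0,0,0,0,0,1],[0,0,0,0,0,0,1],[0,0,0,0,0,0,1],[0,0,0,0,0,0,1],[0,0,0,0,0,0,1],[0,0,0,0,0,0,1]]' 25
```

```text
t: 13.07
eef_pos: [0.5758, 0.35, 0.0227]
tool_rot: [0.708, -0.006, 0.003, -0.706]
contact_force: [-0.3, -1.0, 0.6]
finger_gap: 0.999
t: 13.73
eef_pos: [0.5762, 0.351, 0.0237]
tool_rot: [0.707, -0.005, 0.003, -0.707]
contact_force: [-0.3, 1.4, 4.9]
finger_gap: 0.679
```

```bash
python3 -m jog '[[0,-10,0,0,0,0,1],[0,-30,0,0,0,0,1],[0,-60,0,0,0,0,1],[0,-95,0,0,0,0,1],[0,-130,-10,0,0,0,1],[-5,-165,-30,0,0,0,1],[-10,-185,-60,0,0,0,1],[-16,-195,-95,0,0,0,1]]'
python3 -m jog '[[-6,0,-35,0,0,0,1],[-13,0,-70,0,0,0,1],[-20,0,-105,0,0,0,1],[-27,0,-140,0,0,0,1],[-34,0,-175,0,0,0,1],[-41,0,-210,0,0,0,1],[-48,0,-245,0,0,0,1],[-54,0,-280,0,0,0,1]]'
python3 -c "
from h import *
s=get_state();print(s['contact_force'],go(.489,-.119,.2))"
```

```text
t: 14.4
eef_pos: [0.5602, 0.2574, 0.2225]
tool_rot: [-0.706, 0.002, -0.004, 0.708]
contact_force: [0.7, -0.4, -1.4]
finger_gap: 0.68
t: 15.07
eef_pos: [0.5018, -0.0241, 0.2217]
tool_rot: [-0.706, 0.003, -0.004, 0.708]
contact_force: [-0.4, -0.7, -1.9]
finger_gap: 0.685
[-0.38540129 -0.6709392  -1.85597629] [-11.9  21.5 -95.1]
```

```bash
python3 -m jog '[[-5,5,-30,0,0,0,1],[-9,10,-60,0,0,0,1],[-11,20,-82,0,0,0,1],[-12,40,-92,0,0,0,1],[-12,65,-95,0,0,0,1],[-12,85,-95,0,0,0,1],[-12,100,-95,0,0,0,1],[-12,105,-95,0,0,0,1]]'
python3 -c "
from h import *
s=get_state();print(s['contact_force'],go(.489,-.119,.083),R.from_quat(s['tool_rot']).as_matrix().round(3))"
```

```text
t: 15.73
eef_pos: [0.4864, -0.1188, 0.1141]
tool_rot: [-0.706, 0.006, -0.002, 0.708]
contact_force: [-0.1, 0.9, -1.0]
finger_gap: 0.684
[-0.12590368  0.93711128 -0.98099319] [ 2.8 31.1 -0.3] [[ 1.    -0.005  0.01 ]
 [-0.01   0.002  1.   ]
 [-0.005 -1.     0.002]]
```

```bash
python3 -m jog '[[3,10,0,0,0,0,1],[3,20,0,0,0,0,1],[3,27,0,0,0,0,1],[3,30,0,0,0,0,1],[3,32,0,0,0,0,1],[3,33,0,0,0,0,1],[3,34,0,0,0,0,1],[3,34,0,0,0,0,1]]'
python3 -m jog '[[0,0.5,0,0,0,0,1],[0,1,0,0,0,0,1]]'
```

```text
t: 16.4
eef_pos: [0.4894, -0.1187, 0.0804]
tool_rot: [-0.706, 0.005, -0.002, 0.708]
contact_force: [1.2, -0.3, -2.0]
finger_gap: 0.68
t: 16.57
eef_pos: [0.4897, -0.1188, 0.0797]
tool_rot: [-0.706, 0.005, -0.002, 0.708]
contact_force: [0.8, -1.2, -0.6]
finger_gap: 0.682
```

```bash
python3 -m jog '[[0,0.7,0,0,0,0,1],[0,1,0,0,0,0,1],[0,1,0,0,0,0,1]]'
python3 -m jog '[[0,0,0,0,0,0,0],[0,0,0,0,0,0,-1],[0,0,0,0,0,0,-1],[0,0,0,0,0,0,-1],[0,0,0,0,0,0,-1]]'
python3 -m jog '[[0,-15,0,0,0,0,-1],[0,-50,0,0,0,0,-1],[0,-85,0,0,0,0,-1],[0,-115,0,0,0,0,-1],[-8,-125,-30,0,0,0,-1],[-16,-125,-65,0,0,0,-1],[-24,-125,-100,0,0,0,-1],[-32,-125,-140,0,0,0,-1]]'
python3 - <<'E'
from fit import *
fit('pear',.489,-.119,.056)
print(go(.4097,-.3617,.15))
E
```

```text
t: 16.82
eef_pos: [0.4898, -0.1188, 0.0796]
tool_rot: [-0.706, 0.005, -0.002, 0.708]
contact_force: [-3.8, 0.2, 5.1]
finger_gap: 0.677
t: 17.23
eef_pos: [0.49, -0.1188, 0.0796]
tool_rot: [-0.706, 0.005, -0.002, 0.708]
contact_force: [0.7, -0.0, 0.4]
finger_gap: 0.9
t: 17.9
eef_pos: [0.4569, -0.2591, 0.2049]
tool_rot: [-0.706, 0.003, -0.002, 0.708]
contact_force: [1.5, -0.5, 0.3]
finger_gap: 1.003
pear [ 0.4896 -0.1188] res px [ 0.1 -0.2  0.2 -0.2] [('top', array([349., 219.]), np.int32(324), 350), ('scene', array([289., 173.]), np.int32(351), 370)]
[-42.3  55.3 -96.3]
```

```bash
python3 -m jog '[[-15,10,-35,0,0,0,-1],[-29,25,-65,0,0,0,-1],[-38,40,-85,0,0,0,-1],[-42,50,-95,0,0,0,-1],[-42,55,-96,0,0,0,-1],[-42,55,-96,0,0,0,-1]]'
python3 -c "
from h import *
print(go(.4097,-.3617,.012),R.from_quat(get_state()['tool_rot']).as_matrix().round(3))"
```

```text
t: 18.5
eef_pos: [0.4094, -0.3608, 0.1491]
tool_rot: [0.707, -0.01, 0.006, -0.707]
contact_force: [-0.6, 0.3, 0.2]
finger_gap: 0.999
[  1.1 137.1  -0.9] [[ 1.    -0.005  0.023]
 [-0.023 -0.     1.   ]
 [-0.005 -1.    -0.   ]]
```

```bash
python3 -m jog '[[1,15,-1,0,0,0,-1],[1,45,-1,0,0,0,-1],[1,75,-1,0,0,0,-1],[1,100,-1,0,0,0,-1],[1,120,-1,0,0,0,-1],[1,131,-1,0,0,0,-1],[1,137,-1,0,0,0,-1],[1,137,-1,0,0,0,-1]]'
python3 -m jog '[[0,0,0,0,0,0,0.3],[0,0,0,0,0,0,1],[0,0,0,0,0,0,1],[0,0,0,0,0,0,1],[0,0,0,0,0,0,1],[0,0,0,0,0,0,1],[0,0,0,0,0,0,1],[0,0,0,0,0,0,1]]' 25
```

```text
t: 19.17
eef_pos: [0.4103, -0.3608, 0.0117]
tool_rot: [-0.707, 0.009, -0.005, 0.707]
contact_force: [0.6, -0.1, -1.2]
finger_gap: 1.0
t: 19.83
eef_pos: [0.4107, -0.3611, 0.0124]
tool_rot: [-0.707, 0.009, -0.006, 0.707]
contact_force: [-0.9, 1.1, 6.1]
finger_gap: 0.724
```

```bash
python3 -m jog '[[0,-10,0,0,0,0,1],[0,-30,0,0,0,0,1],[0,-60,0,0,0,0,1],[0,-95,0,0,0,0,1],[0,-130,0,0,0,0,1],[5,-165,20,0,0,0,1],[10,-195,50,0,0,0,1],[16,-215,85,0,0,0,1]]'
python3 -m jog '[[6,0,35,0,0,0,1],[13,0,70,0,0,0,1],[20,0,105,0,0,0,1],[27,0,140,0,0,0,1],[34,0,175,0,0,0,1],[41,0,210,0,0,0,1],[48,0,245,0,0,0,1],[54,0,280,0,0,0,1]]'
python3 -c "
from h import *
s=get_state();print(s['contact_force'],go(.4933,.134,.2))"
```

```text
t: 20.5
eef_pos: [0.4294, -0.2783, 0.2306]
tool_rot: [0.708, -0.01, 0.009, -0.706]
contact_force: [1.0, 0.5, -0.5]
finger_gap: 0.724
t: 21.17
eef_pos: [0.4903, 0.0017, 0.2302]
tool_rot: [0.708, -0.01, 0.009, -0.706]
contact_force: [0.4, 0.1, -1.2]
finger_gap: 0.721
[ 0.36196542  0.05753295 -1.16583733] [ -0.5  29.8 132.5]
```

```bash
python3 -m jog '[[0,5,30,0,0,0,1],[0,10,65,0,0,0,1],[0,15,95,0,0,0,1],[0,30,115,0,0,0,1],[0,55,128,0,0,0,1],[0,85,132,0,0,0,1],[0,115,132,0,0,0,1],[0,135,132,0,0,0,1]]'
python3 -c "
from h import *
s=get_state();print(s['contact_force'],go(.4933,.134,.0315),R.from_quat(s['tool_rot']).as_matrix().round(3))"
```

```text
t: 21.83
eef_pos: [0.4919, 0.1332, 0.0926]
tool_rot: [0.709, -0.01, 0.008, -0.706]
contact_force: [0.0, 0.0, -0.8]
finger_gap: 0.722
[ 0.0203312   0.01757221 -0.79198981] [ 1.7 61.1  1.1] [[ 1.    -0.004  0.025]
 [-0.025 -0.004  1.   ]
 [-0.004 -1.    -0.004]]
```

```bash
python3 -m jog '[[2,15,1,0,0,0,1],[2,35,1,0,0,0,1],[2,50,1,0,0,0,1],[2,58,1,0,0,0,1],[2,61,1,0,0,0,1],[2,62,1,0,0,0,1],[2,62.5,1,0,0,0,1],[2,62.5,1,0,0,0,1]]'
python3 -m jog '[[0,0.7,0,0,0,0,1],[0,1,0,0,0,0,1],[0,1,0,0,0,0,1]]'
```

```text
t: 22.5
eef_pos: [0.4943, 0.134, 0.031]
tool_rot: [0.708, -0.01, 0.008, -0.706]
contact_force: [0.7, 0.1, -2.5]
finger_gap: 0.725
t: 22.75
eef_pos: [0.4946, 0.1341, 0.0305]
tool_rot: [0.708, -0.01, 0.008, -0.706]
contact_force: [0.2, -0.0, -1.5]
finger_gap: 0.722
```

```bash
python3 -m jog '[[0,1,0,0,0,0,1],[0,1.5,0,0,0,0,1],[0,1.5,0,0,0,0,1]]'
```

```text
t: 23.0
eef_pos: [0.4949, 0.1342, 0.0294]
tool_rot: [0.708, -0.009, 0.009, -0.706]
contact_force: [-1.5, -0.4, 3.8]
finger_gap: 0.725
```

```bash
python3 -m jog '[[0,0,0,0,0,0,0],[0,0,0,0,0,0,-1],[0,0,0,0,0,0,-1],[0,0,0,0,0,0,-1],[0,0,0,0,0,0,-1]]'
python3 -m jog '[[0,-15,0,0,0,0,-1],[0,-50,0,0,0,0,-1],[0,-85,0,0,0,0,-1],[0,-120,0,0,0,0,-1],[-5,-150,30,0,0,0,-1],[-20,-170,65,0,0,0,-1],[-20,-170,100,0,0,0,-1],[-20,-170,140,0,0,0,-1]]'
python3 -m jog '[[0,0,40,0,0,0,-1],[0,0,80,0,0,0,-1],[0,0,120,0,0,0,-1],[0,0,160,0,0,0,-1],[0,0,190,0,0,0,-1],[0,0,200,0,0,0,-1],[0,0,200,0,0,0,-1],[0,0,200,0,0,0,-1]]'
python3 - <<'E'
from fit import *
a=snap('top','t3.png');b=snap('scene','s3.png');ims={'top':a,'scene':b}
P={o:fit(o,*g,ims) if 0 else fit(o,*g,ims=ims) for o,g in dict(pear=(.4896,-.119,.056),apple=(.4945,.134,.017),cup=(.493,.005,.012),bottle=(.571,.003,.012)).items()}
y=-.016;ex=np.array([np.cos(y),np.sin(y)]);ey=np.array([-ex[1],ex[0]])
bk=np.array([.4891,-.1193]);pl=np.array([.4933,.134]);bd=np.array([.511,.004]);n=np.linalg.norm
print('pear',n(P['pear']-bk),'apple',n(P['apple']-pl),'cup x',(P['cup']-bk)@ex,'plate',n(P['cup']-pl),'books',n(P['cup']-bk),'y',(P['cup']-bd)@ey,'bottle d',n(P['bottle']-P['cup']),'y',(P['bottle']-bd)@ey)
z=lambda i,x,yy,w,h,f:cv2.resize(i[yy:yy+h,x:x+w,::-1],None,fx=f,fy=f,interpolation=cv2.INTER_CUBIC)
cv2.imwrite('pics/c6.png',np.vstack([z(a,220,80,220,140+50,2.5)[:, :550],z(b,190,120,275,100,2)])[:600])
cv2.imwrite('pics/c6.png',z(b,190,130,260,190,3))
E
```

```text
t: 23.42
eef_pos: [0.4949, 0.1342, 0.0293]
tool_rot: [0.708, -0.01, 0.009, -0.706]
contact_force: [-0.4, 0.2, -0.5]
finger_gap: 0.938
t: 24.08
eef_pos: [0.479, 0.2763, 0.2013]
tool_rot: [0.707, -0.009, 0.01, -0.707]
contact_force: [1.1, -0.1, 0.5]
finger_gap: 1.001
t: 24.75
eef_pos: [0.4845, 0.4753, 0.2005]
tool_rot: [0.708, -0.009, 0.01, -0.706]
contact_force: [0.5, 0.2, -0.9]
finger_gap: 1.002
pear [ 0.4894 -0.1188] res px [ 0.  -0.2  0.1 -0.2] [('top', array([349., 219.]), np.int32(325), 350), ('scene', array([289., 173.]), np.int32(360), 370)]
apple [0.4955 0.1338] res px [0.2 0.  0.2 0.1] [('top', array([264., 217.]), np.int32(246), 368), ('scene', array([375., 195.]), np.int32(280), 386)]
cup [0.4912 0.005 ] res px [ 0.   0.7 -0.1  0.8] [('top', array([307., 218.]), np.int32(243), 299), ('scene', array([332., 187.]), np.int32(305), 418)]
bottle [0.5717 0.003 ] res px [ 0.2 -0.6  0.3 -0.6] [('top', array([307., 192.]), np.int32(255), 329), ('scene', array([327., 211.]), np.int32(376), 512)]
pear 0.0005341564175388427 apple 0.002170817575891805 cup x 9.636431971797502e-05 plate 0.1290301467497191 books 0.12430467589793572 y 0.0006700355593474178 bottle d 0.08054272864508386 y -3.582532199245325e-05
```

View pics/c6.png

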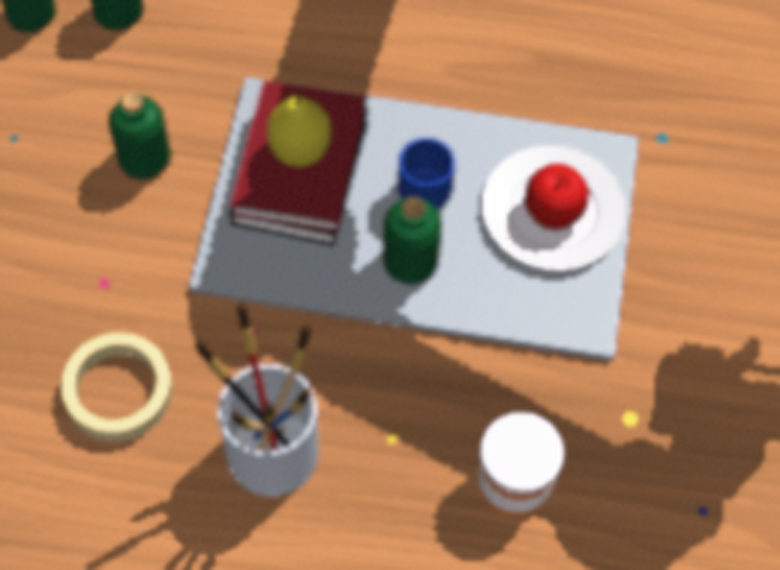

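View pics/t3.png

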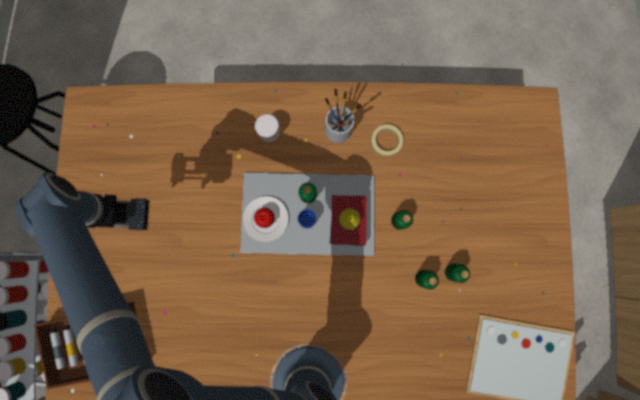

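The pictures show pear, cup, bottle and apple upright in place, at top-view pixels (349,219), (307,218), (308,192) and (264,217). The brush pot, jar and tape are at their starting pixels, and the arm is clear.

```bash
python3 -c "
from workcell import *
print(close_job())"
```

```text
the job is handed in; nothing more can be done
None
```

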